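# Set the tube mixer's sprung selector to the loaded bay

### The job

The tube mixer on the bench has a full rack in one bay and an empty rack in the other: set its sprung selector knob to drive the bay with the full rack. Pull the knob up out of its parking slot, turn it so that its pointer swings towards that bay, and feel for the detent on that side until the knob drops fully home in it, then let go. Never force the knob: do not turn it hard against the walls of slot or detent, nor press it hard down on the ring; and leave the stopper, vial, glassware and other things around it where they are.

Things in the scene. Friction and masses are not known exactly. Their poses are not given: they have to be found in the camera images.
- mixer: white two-bay tube mixer, fixed to the bench, 220 x 410 x 70 mm (x, y, z); origin under its centre, z up, +y towards its left bay, -y towards its right bay; the selector knob stands in the middle of its top, which is 70 mm above the bench. Each bay is a low aluminium frame centred 145 mm to the left or right of the knob
- full_rack: aluminium 3 x 2 tube rack, 88 x 62 mm, full of tubes with white caps (top 108 mm above its base), fixed in one of the two bays, left or right from start to start; origin under its centre
- empty_rack: the same rack without tubes (60 mm high), fixed in the other bay; origin under its centre
- selector_grip (a point): middle of the grip bar of the black selector knob, on its vertical axis, 114 mm above the bench when the knob is down; moves with it: z up, x along the bar towards the pointer. Bar 44 mm long (x), 14 mm thick (y), from 24 mm below this point (where a 36 mm wide disc, 6 mm thick, carries it) to 18 mm above; pinch it across its thickness
- index_pin (a point): flat tip of the knob's steel index pin, 8 mm thick, hanging 40 mm from the knob's axis under the 12 mm wide pointer nose, which reaches 47 mm from the axis along the bar's +x, level with the disc
- ring (a point): centre of the notched steel ring on the mixer's top (a band of 32 to 48 mm radius, 12 mm high), on the knob's axis, level with the ring's top; axes as the mixer's. The ring has a wide parking slot towards +x and one narrow detent notch to each side of it; elsewhere the pin rides on its flat top. Turned when not pulled up, the pin jams on the slot's or notch's wall
- selector (a joint): knob angle, rad: 0 = pointer to the mixer's +x; + = counterclockwise from above, to the left bay; stops +-1.55. Starts within 0.05 of 0, in the parking slot. The notches are nominally at +1.1 and -1.1, but the ring is set up to 0.25 off, either way (unknown, constant), and the pin enters only within about 0.05 of a notch's middle: find it by feel. At 0.68 to 0.71 it is always over the ring
- selector_lift (a joint): how far the knob is pulled up, m: 0 = fully down (pin home in slot or notch), 0.010 = pin riding on the ring, 0.016 = upper stop. A spring pulls it down with about 9 N when down and 13 N when up, weight included (damped); riding on the ring, it turns with under 0.2 N m. Released or loosely held over a notch, the knob drops in by itself
- stopper: rubber stopper, 22 mm wide, 20 mm high, standing on the mixer's top; a bystander, to be left alone; origin at the middle of its underside
- vial: small amber vial, 22 mm wide, 40 mm high, standing on the mixer's top; a bystander, to be left alone; origin at the middle of its underside
- reagent: white reagent bottle, 80 mm wide, 190 mm high, on the bench; a bystander, to be left alone; origin at the middle of its underside
- beaker: glass beaker, 76 mm wide, 95 mm high, on the bench; a bystander, to be left alone; origin at the middle of its underside
- flask: conical glass flask, 90 mm wide, 125 mm high, on the bench; a bystander, to be left alone; origin at the middle of its underside
- jar: amber jar, 60 mm wide, 80 mm high, on the bench; a bystander, to be left alone; origin at the middle of its underside

How it is judged:
By the outcome, as a careful person would: the job done as asked, in the order asked, and still so for the second after the job is handed in, with the robot touching nothing.
It also fails if it takes over 43 s, if anything falls off the work surface, if the arm or the gripper's body presses on something with over 40 N, if the wrist force passes 120 N, or if a joint passes its speed limit or range.

### The arm

A 7-joint arm with a two-finger parallel gripper is mounted at the origin on the work surface. World frame = base frame: x ahead of the robot, y to its left, z up, the work surface at z = 0. Lengths are in m, angles in rad, forces in N, time in s.
With the tool pointing down it reaches from about 0.35 to 0.9 m from the base axis. Payload 7.2 kg.
Tool frame: the origin (TCP) lies at the very end of the fingers, on their centre line; the grasp point (between the pads) lies 19 mm behind it; z points along the fingers, y is the line along which they close (so a half turn about z gives the same grasp; the last joint's range is limited). The gripper opens to 85 mm and grips with 20 to 120 N. Pads are 22 mm wide; open, the fingers measure 114 mm over their backs; the gripper's body (76 mm by 85 mm) begins 54 mm behind the grasp point. The pads swing forward as they close: fully open they stand 13 mm farther back than shut.
Start: joints at [-1.197, 0.411, -0.013, 1.596, 0.006, 1.134, -0.082], TCP at [0.267, 0.565, 0.231] pointing down, gripper open.
Joint ranges: [-2.95, 2.95], [-0.29, 1.99], [-1.47, 1.44], [0.14, 2.54], [-1.03, 4.17], [0.13, 1.85], [-2.86, 2.86]. Speed limits (rad/s): [2.39, 2.39, 3.01, 3.01, 3.14, 3.14, 3.14].

### API

Orientations are given as a rotation vector (axis times angle).
In Python, from bench import bot gives the robot as it stands.
- The arm moves only by the tool apply_moves, never from a script. Its argument "steps" is text: rows parted by semicolons, each of 5 numbers parted by spaces: the shift along the tool's x, y, z each as a share of 50 mm, from -1 to 1, then the turn about the tool's z as a share of 0.08 rad, from -1 to 1, then the opening, from -1 (shut) to 1 (fully open). In form: tx ty tz twist hand; .... A call has 1 to 12 rows; each row shifts and turns the commanded pose from where the row before left it, along the tool's axes as they then stand; what a row does not reach is not made up. A row lasts 1/10 s, in which the tool goes at most 50 mm and 8.59 degrees, less where a joint would pass 70% of its speed; a pose out of reach is approached as far as the arm can. A call with a number of a shift or a turn outside -1 to 1 is refused whole. A call with a gripper value outside its range is refused whole. The fingers move at their own pace and stop on an object; "force" is the grip in N (left out, the last holds). Time passes only in rows, so rows that do not move let the fingers close. It gives the time, the measured TCP pose, the force, the opening and the grip force at its end, in the units of the state.
- bot.sense(): the state, without advancing time (a new reading comes with each control period).
- bot.read_camera(name): name is "scene" or "top" or "wrist"; returns a dict with "image" (400x640x3 uint8, blue, green, red), "camera_matrix" (3x3 intrinsics, pixels), "D" ([k1, k2, p1, p2, k3] as OpenCV has them; the pictures are not rectified), "T" (4x4, takes a point from camera to world coordinates). Camera axes: x right, y down, z forward; pixel columns grow to the right and rows downward; lengths in m; the calibration is good to about 2 mm. A picture is of the moment at which its call begins. There is no depth.
- bot.sign_off(): hands the job in; it is judged then, once.
The state is a dict: "time_s": time; "joints": joint angles; "dq": joint speeds; "joint_efforts": joint torques, N m; "eef_pos": TCP position; "eef_rot": TCP orientation; "contact_force": force on the tool from outside, world axes, zero at the start; "ft_torque": the same for the moment, N m; "finger_gap": opening from 0.0 (shut) to 1.0 (fully open); "grasp_force": force on a finger pad.
Only numpy, scipy, OpenCV 4.12 (cv2) and the standard library are available. Lean on these libraries where they do the work, as an engineer would, in place of code of your own. Each camera call takes 0.05 s, during which the arm holds its last target. There are 200 camera calls.

## Working session

There is one attempt and no reset: what is moved stays moved. The work goes in short steps, Python scripts to look and compute and a tool call to move; the robot and the scene stay as the last step left them, time stands still between calls to the robot, and variables do not carry over. Pictures are saved under pics/ and viewed, at most 10 in all, crops included, and the job is handed in when it is done.

Besides the shell and the picture viewer there is one more tool, called after "Emit:" in YAML: its name, and indented under it one key for each argument. apply_moves: Moves the arm, as the interface text tells. Its arguments: {"type":"object","properties":{"steps":{"type":"string"},"force":{"type":"number"}},"required":["steps"]}

```bash
mkdir -p pics; ls; python3 - <<'E'
from bench import bot
import cv2,numpy as np
for n in ("scene","top"):
    c=bot.read_camera(n); cv2.imwrite(f"pics/{n}0.png",c["image"])
    print(n,c["camera_matrix"].tolist(),c["D"],np.round(c["T"],4).tolist())
s=bot.sense(); print(s)
E
```

```text
pics
scene [[456.1944795070714, 0.0, 314.46211337721206], [0.0, 456.1944795070714, 201.5039497054809], [0.0, 0.0, 1.0]] [-0.0535974  0.         0.         0.         0.       ] [[-0.7432, 0.5615, -0.3638, 1.0038], [0.669, 0.6135, -0.4197, 0.5002], [-0.0125, -0.5553, -0.8316, 1.0405], [0.0, 0.0, 0.0, 1.0]]
top [[399.1858833775908, 0.0, 319.07230442625377], [0.0, 399.1858833775908, 203.43897571410187], [0.0, 0.0, 1.0]] [-0.0450911  0.         0.         0.         0.       ] [[-0.0026, -0.992, 0.1262, 0.4395], [-0.9999, 0.0013, -0.01, 0.0221], [0.0098, -0.1263, -0.9919, 1.3502], [0.0, 0.0, 0.0, 1.0]]
{'time_s': 0.1, 'joints': array([-1.19719279,  0.41180344, -0.01270629,  1.59695344,  0.00557713,
        1.13431409, -0.08220436]), 'dq': array([-0.00153709, -0.00089646, -0.00128254, -0.0027449 ,  0.00027778,
        0.00151447, -0.0003571 ]), 'joint_efforts': array([ 2.36124259e-03, -6.01827550e+01,  6.84030298e-01, -3.00091195e+01,
        1.40223285e-02,  6.44469910e-03,  2.74994602e-05]), 'eef_pos': array([0.26707127, 0.56456983, 0.23055028]), 'eef_rot': array([-6.88294092e-01, -3.06502533e+00,  2.23660984e-03]), 'contact_force': array([-0.57858789, -0.02516192, -1.03298465]), 'ft_torque': array([ 0.02830741, -0.08242601,  0.03331947]), 'grasp_force': 0.0, 'finger_gap': 0.9984218461192882}
```

View pics/scene0.png

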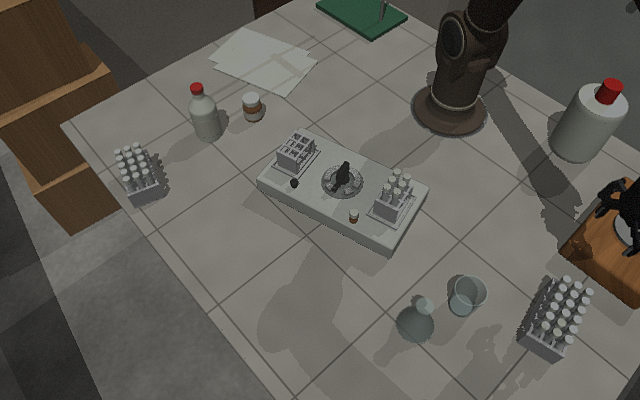

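View pics/top0.png

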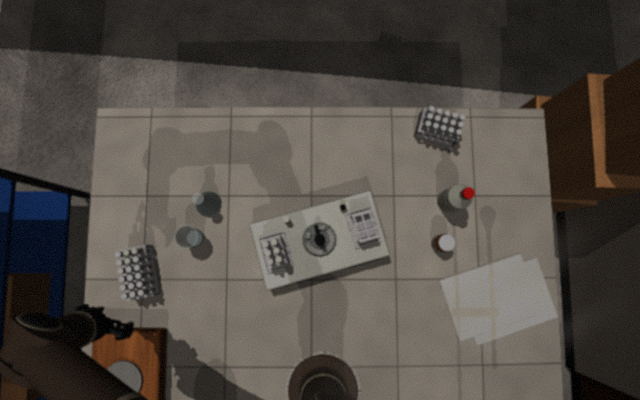

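Scene picture: the mixer has its knob at (342,178), the full rack (white caps) at (395,195) and the empty rack at (296,155). In the top picture the knob is at (320,238), the full rack at (275,252) on the world +y side, and the empty rack at (363,228). I'll zoom in on the knob.

```bash
python3 - <<'E'
import cv2,numpy as np
a=cv2.imread("pics/scene0.png")[120:250,250:440]; b=cv2.imread("pics/top0.png")[180:300,240:400]
a=cv2.resize(a,None,fx=4,fy=4,interpolation=3)[:,:]; b=cv2.resize(b,(760,570),interpolation=3)
cv2.imwrite("pics/sc.png",a); cv2.imwrite("pics/tc.png",b)
E
```

```text
(no output)
```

View pics/sc.png

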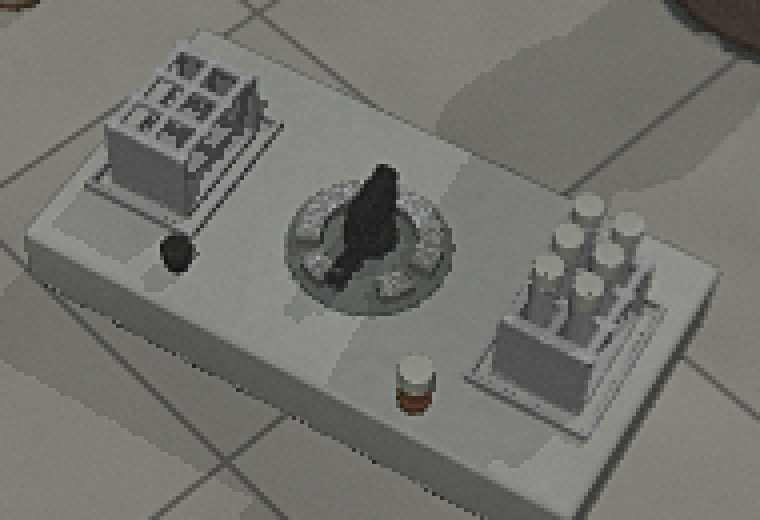

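View pics/tc.png

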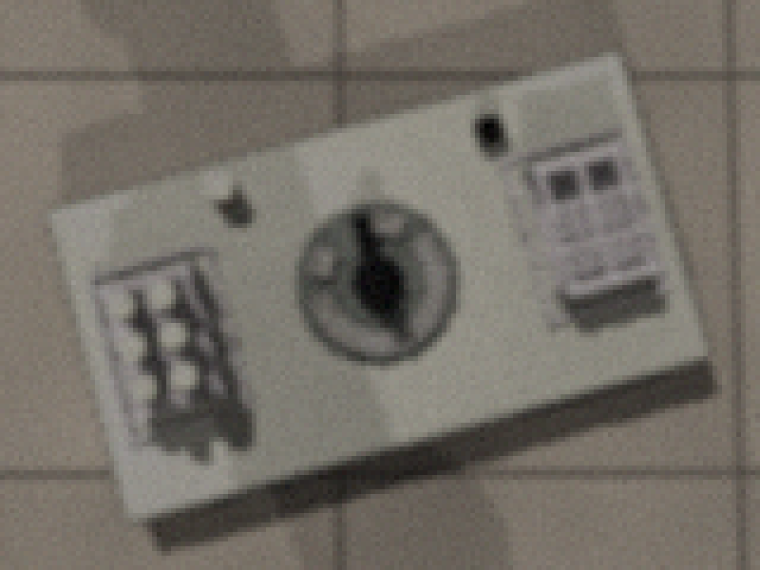

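Zoomed pictures: the pointer aims at world +x (towards the stopper and vial side), and the full rack is on the left (+y). So the knob turns + (counterclockwise). Next I'll fit the mixer pose from its corners in both crops.

```bash
cat > h.py <<'E'
import numpy as np,cv2
from scipy.spatial.transform import Rotation as R
def ray(c,uv):
    p=cv2.undistortPoints(np.array(uv,float).reshape(-1,1,2),c["camera_matrix"],c["D"]).reshape(-1,2)
    d=np.c_[p,np.ones(len(p))]@c["T"][:3,:3].T
    return c["T"][:3,3],d
def plane(c,uv,z):
    o,d=ray(c,uv); return o+d*((z-o[2])/d[:,2])[:,None]
def proj(c,P):
    Ti=np.linalg.inv(c["T"]); return cv2.projectPoints(np.array(P,float).reshape(-1,3),cv2.Rodrigues(Ti[:3,:3])[0],Ti[:3,3],c["camera_matrix"],c["D"])[0].reshape(-1,2)
def tri(cs,uvs):
    A=np.zeros((3,3));b=np.zeros(3)
    for c,uv in zip(cs,uvs):
        o,d=ray(c,[uv]);d=d[0]/np.linalg.norm(d);M=np.eye(3)-np.outer(d,d);A+=M;b+=M@o
    return np.linalg.solve(A,b)
E
python3 - <<'E'
from bench import bot
from h import *
from scipy.optimize import least_squares
S=bot.read_camera("scene");T=bot.read_camera("top")
t=lambda u,v:(240+u/4.75-.4,180+v/4.75-.4); s=lambda u,v:(250+u/4-.4,120+v/4-.4)
# corners order: (+x,+y),(+x,-y),(-x,-y),(-x,+y)
tc=[t(50,215),t(620,55),t(712,360),t(130,518)]; sc=[s(575,515),s(28,235),s(203,33),s(718,272)]
for a,b in zip(tc,sc): print("tri",tri([T,S],[a,b]).round(4))
loc=np.array([[.11,.205],[.11,-.205],[-.11,-.205],[-.11,.205]])
def W(p):
    c,q=np.cos(p[2]),np.sin(p[2]); return np.c_[loc@np.array([[c,q],[-q,c]])+p[:2],np.full(4,p[3])]
f=lambda p:np.r_[(proj(T,W(p))-tc).ravel(),(proj(S,W(p))-sc).ravel()]
r=least_squares(f,[.45,0,.2,.07]);print(r.x.round(4),f(r.x).round(1))
print("plate",tri([T,S],[t(379,281),s(370,247)]).round(4), plane(T,[t(379,281)],.071).round(4),plane(S,[s(370,247)],.071).round(4))
print("ptr nose", plane(T,[t(362,218)],.087).round(4),plane(S,[s(336,278)],.087).round(4))
s_=bot.sense();Rm=R.from_rotvec(s_["eef_rot"]).as_matrix();print(Rm.round(3),s_["eef_pos"],s_["time_s"])
E
```

```text
tri [0.5312 0.2343 0.0671]
tri [ 0.6417 -0.1562  0.0617]
tri [ 0.4335 -0.2158  0.0588]
tri [0.3298 0.177  0.0677]
[0.4822 0.0095 0.2748 0.0597] [-1.3  0.5 -0.1  0.1  0.2  0.9 -0.5  3.3 -1.7  2.2 -2.   0.3 -0.7 -0.9
  0.4 -0.2]
plate [0.4863 0.011  0.0727] [[0.4885 0.0085 0.071 ]] [[0.4833 0.0127 0.071 ]]
ptr nose [[0.5298 0.0199 0.087 ]] [[0.525  0.0237 0.087 ]]
[[-0.904  0.428 -0.   ]
 [ 0.428  0.904 -0.001]
 [-0.    -0.001 -1.   ]] [0.26712169 0.56471908 0.23079346] 0.2
```

Emit:
apply_moves:
  steps: "-.2 -.2 -.2 .2 1;-.4 -.4 -.2 0 1;-.5 -.5 -.2 0 1;-.6 -.55 -.2 0 1;-.6 -.55 0 0 1;-.6 -.55 0 0 1;-.6 -.55 0 0 1;-.6 -.55 0 0 1;-.6 -.55 0 0 1;-.6 -.55 0 0 1;-.6 -.55 0 0 1;-.6 -.55 0 0 1"

```text
time_s: 1.4
eef_pos: [0.4254, 0.1475, 0.2721]
eef_rot: [0.715, 3.059, 0.002]
contact_force: [0.5, 0.9, 0.9]
finger_gap: 1.0
grasp_force: 0.0
```

Emit:
apply_moves:
  steps: "-.6 -.55 0 0 1;-.6 -.55 0 0 1;-.6 -.55 0 0 1;-.6 -.55 0 0 1;-.4 -.4 0 0 1;-.2 -.2 0 .3 1;0 0 0 .6 1;0 0 0 1 1;0 0 0 1 1;0 0 0 1 1;0 0 0 1 1;0 0 0 1 1"

```text
time_s: 2.6
eef_pos: [0.4974, -0.0411, 0.2716]
eef_rot: [-1.414, -2.805, -0.001]
contact_force: [0.1, 1.3, -0.9]
finger_gap: 0.999
grasp_force: 0.0
```

Emit:
apply_moves:
  steps: "0 0 0 1 1;0 0 0 1 1;0 0 0 1 1;0 0 0 1 1;0 0 0 1 1;0 0 0 1 1;0 0 0 1 1;0 0 0 1 1;0 0 0 1 1;0 0 0 1 1;0 0 0 1 1;0 0 0 1 1"

```text
time_s: 3.8
eef_pos: [0.4974, -0.0411, 0.2716]
eef_rot: [-2.549, -1.835, -0.001]
contact_force: [0.7, -0.0, 0.3]
finger_gap: 0.998
grasp_force: 0.0
```

Emit:
apply_moves:
  steps: "0 0 0 1 1;0 0 0 1 1;0 0 0 1 1;0 0 0 1 1;0 0 0 1 1;0 0 0 1 1;0 0 0 1 1;0 0 0 1 1;0 0 0 1 1;0 0 0 1 1;0 0 0 1 1;0 0 0 1 1"

```text
time_s: 5.0
eef_pos: [0.4974, -0.041, 0.2715]
eef_rot: [-3.108, -0.45, -0.0]
contact_force: [0.8, -0.5, 0.4]
finger_gap: 1.0
grasp_force: 0.0
```

```bash
python3 - <<'E'
from bench import bot
from h import *
c=bot.read_camera("wrist"); np.savez("w1.npz",**c); cv2.imwrite("pics/w1.png",c["image"])
s=bot.sense(); print(s["time_s"],s["eef_pos"],s["eef_rot"],s["joints"].round(2)); print(c["T"].round(3).tolist())
print(proj(c,[[.485,.01,.114],[.485,.01,.082]]).round(0))
E
```

```text
5.05 [ 0.49744692 -0.04109511  0.27150736] [-3.10875563e+00 -4.43100151e-01 -1.74358824e-05] [-0.66  0.18  0.75  1.88 -0.14  1.14 -1.15]
[[0.285, -0.908, -0.308, 0.577], [-0.959, -0.27, -0.091, -0.018], [-0.001, 0.321, -0.947, 0.414], [0.0, 0.0, 0.0, 1.0]]
[[262. 181.]
 [267. 173.]]
```

View pics/w1.png

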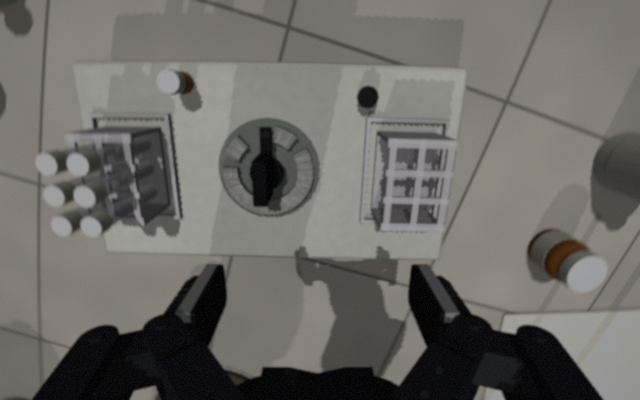

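The wrist picture shows the knob at (265,167) with its nose up at (266,130). The full rack is on the left at (75,190), the vial at (175,82) and the stopper at (368,97). I'll fit the knob silhouette in all three views.

```bash
cat > fit.py <<'E'
from h import *
from scipy.optimize import minimize
def box(x0,x1,y0,y1,z0,z1): return np.array([[x,y,z] for x in(x0,x1) for y in(y0,y1) for z in(z0,z1)])
a=np.linspace(0,2*np.pi,24)
disc=np.concatenate([np.c_[.018*np.cos(a),.018*np.sin(a),0*a+z] for z in(-.03,-.024)])
parts=[box(-.022,.022,-.007,.007,-.024,.018),disc,box(0,.047,-.006,.006,-.03,-.024)]
def sil(c,p,n):
    x,y,z,th=p; M=R.from_euler('z',th).as_matrix(); m=np.zeros((400*n,640*n),np.uint8)
    for q in parts:
        uv=(proj(c,q@M.T+[x,y,z])+.5)*n-.5
        cv2.fillConvexPoly(m,cv2.convexHull(np.round(uv*16).astype(np.int32)),255,shift=4)
    return cv2.resize(m,(640,400),interpolation=cv2.INTER_AREA)/255.
def fit(views,p0,free=(0,1,2,3)):
    ms=[]
    for c,thr in views:
        g=cv2.cvtColor(c["image"],6).astype(float); uv=proj(c,[p0[:3]])[0]
        w=np.zeros_like(g);cv2.circle(w,tuple(int(v) for v in uv),int(.055*c["camera_matrix"][0,0]/np.linalg.norm(c["T"][:3,3]-p0[:3])),1,-1)
        ms.append((c,(1/(1+np.exp((g-thr)/4)))*w,w))
    def cost(d):
        p=np.array(p0,float);p[list(free)]+=d
        return sum((((cv2.GaussianBlur(sil(c,p,4),(0,0),.7)-m)*w)**2).sum()/m.sum() for c,m,w in ms)
    k=len(free);sim=np.vstack([np.zeros(k),np.diag([.006,.006,.006,.08])[list(free)][:,list(free)]])
    r=minimize(cost,np.zeros(k),method="Nelder-Mead",options=dict(initial_simplex=sim,xatol=1e-4,fatol=1e-5))
    p=np.array(p0,float);p[list(free)]+=r.x; return p.round(4),round(r.fun,3)
E
python3 - <<'E'
from bench import bot
from fit import *
w=dict(np.load("w1.npz"));S=bot.read_camera("scene");T=bot.read_camera("top")
for n,c in(("w",w),("s",S),("t",T)):
    g=cv2.cvtColor(c["image"],6); u,v=proj(c,[[.487,.01,.11]])[0].astype(int); q=g[v-15:v+16,u-15:u+16]; print(n,np.percentile(q,[1,5,10,20,30,50]))
p0=[.486,.01,.114,.275]
for t in(35,45): print(t,fit([(w,t)],p0,(0,1,3)),fit([(S,t)],p0,(0,1,3)),fit([(T,t)],p0,(0,1,3)),fit([(w,t),(S,t),(T,t)],p0))
E
```

```text
w [ 0.  1.  3.  6.  8. 12.]
s [26. 31. 33. 37. 56. 91.]
t [ 8. 15. 21. 35. 41. 47.]
35 (array([0.4856, 0.0095, 0.114 , 0.2649]), np.float64(0.06)) (array([0.4844, 0.0117, 0.114 , 0.3323]), np.float64(0.566)) (array([0.4876, 0.0107, 0.114 , 0.1926]), np.float64(0.384)) (array([0.4841, 0.0102, 0.1077, 0.2739]), np.float64(1.04))
45 (array([0.4856, 0.009 , 0.114 , 0.2882]), np.float64(0.071)) (array([0.4847, 0.0127, 0.114 , 0.309 ]), np.float64(0.088)) (array([0.4858, 0.0087, 0.114 , 0.2735]), np.float64(0.464)) (array([0.4838, 0.0101, 0.1074, 0.2743]), np.float64(0.662))
```

Emit:
apply_moves:
  steps: "0 -.2 .1 0 1;0 -.3 .3 0 1;.05 -.3 .4 0 1;0 -.2 .4 0 1;0 -.04 .4 0 1;0 0 .3 0 1;0 0 .1 0 1;0 0 0 0 1"

```text
time_s: 5.95
eef_pos: [0.4848, 0.0091, 0.1708]
eef_rot: [3.108, 0.458, -0.002]
contact_force: [-0.0, -0.2, 0.1]
finger_gap: 0.998
grasp_force: 0.0
```

```bash
python3 - <<'E'
from bench import bot
from fit import *
c=bot.read_camera("wrist"); np.savez("w2.npz",**c); cv2.imwrite("pics/w2.png",c["image"])
w=dict(np.load("w1.npz"));p0=[.4855,.0095,.114,.275]
s=bot.sense(); print(s["time_s"],s["eef_pos"],2*np.arctan2(s["eef_rot"][1],s["eef_rot"][0]))
for t in (25,35,45): print(fit([(c,t)],p0,(0,1,3)),fit([(c,t),(w,t)],p0))
E
```

```text
6.0 [0.48532589 0.00892129 0.17141223] -5.990925889830761
(array([0.4861, 0.0103, 0.114 , 0.2714]), np.float64(0.204)) (array([0.4829, 0.0099, 0.1037, 0.2672]), np.float64(0.215))
(array([0.4856, 0.0101, 0.114 , 0.274 ]), np.float64(0.115)) (array([0.4838, 0.0099, 0.1064, 0.2727]), np.float64(0.109))
(array([0.4856, 0.01  , 0.114 , 0.2773]), np.float64(0.08)) (array([0.4843, 0.0097, 0.1078, 0.2828]), np.float64(0.121))
```

View pics/w2.png

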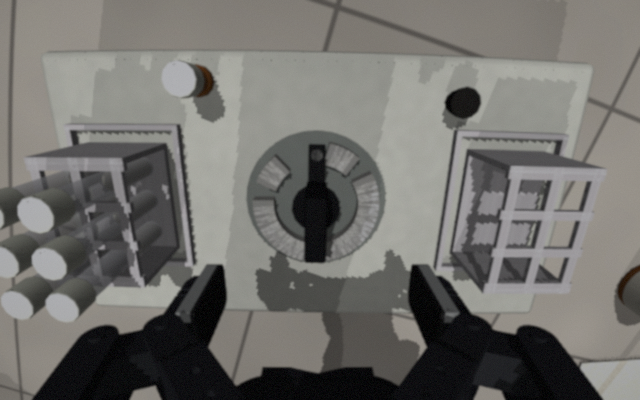

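The second wrist picture shows the bar centred at (316,205), between the fingers (tips at x≈222 and 415), with the notches at (272,172) left and (327,150)/(357,175) right. I'll check the height once more with the mixer corners.

```bash
python3 - <<'E'
from h import *
a=dict(np.load("w1.npz"));b=dict(np.load("w2.npz"))
for z in(.06,.07):
    for c,uv in((a,[(75,62),(466,68),(442,257),(107,250)]),(b,[(44,53),(592,66)])):
        P=plane(c,uv,z); print(z,P[:,:2].round(4).tolist(),np.linalg.norm(P[0]-P[1]).round(4),len(P)>2 and np.linalg.norm(P[1]-P[2]).round(4))
print(tri([a,b],[(75,62),(44,53)]),tri([a,b],[(466,68),(592,66)]))
E
```

```text
0.06 [[0.5377, 0.2354], [0.6454, -0.1574], [0.4367, -0.2206], [0.3259, 0.182]] 0.4074 0.2181
0.06 [[0.5352, 0.2378], [0.646, -0.1599]] 0.4129 False
0.07 [[0.5388, 0.2283], [0.6434, -0.1535], [0.4406, -0.2148], [0.333, 0.1764]] 0.3958 0.2119
0.07 [[0.5364, 0.2297], [0.6428, -0.1523]] 0.3965 False
[0.53923053 0.21776145 0.08472024] [ 0.64401749 -0.15485985  0.0665722 ]
```

Emit:
apply_moves:
  steps: "0 -.02 .1 .1 1;0 0 .2 .12 1;0 0 .25 0 1;0 0 .25 0 1;0 0 .25 0 1;0 0 .25 0 1;0 0 .12 0 1;0 0 .05 0 1;0 0 0 0 0.2;0 0 0 0 0.2;0 0 0 0 0.2;0 0 0 0 0.2"
  force: 40

```text
time_s: 7.2
eef_pos: [0.4854, 0.0098, 0.0982]
eef_rot: [-3.112, -0.43, -0.001]
contact_force: [-0.4, 0.2, -0.5]
finger_gap: 0.601
grasp_force: 0.0
```

Emit:
apply_moves:
  steps: "0 0 0 0 -1;0 0 0 0 -1;0 0 0 0 -1"
  force: 40

```text
time_s: 7.5
eef_pos: [0.4851, 0.0103, 0.098]
eef_rot: [-3.111, -0.43, 0.0]
contact_force: [-0.8, -0.6, 4.0]
finger_gap: 0.158
grasp_force: 41.2
```

```bash
cat > st.py <<'E'
from bench import bot
import numpy as np
s=bot.sense(); print(s["time_s"],s["eef_pos"].round(4),"yaw",round(2*np.arctan2(s["eef_rot"][1],s["eef_rot"][0])%(2*np.pi),4),"F",s["contact_force"].round(2),"M",s["ft_torque"].round(3),s["finger_gap"].round(3),s["grasp_force"])
E
python3 st.py
```

```text
Traceback (most recent call last):
  File "st.py", line 3, in <module>
    s=bot.sense(); print(s["time_s"],s["eef_pos"].round(4),"yaw",round(2*np.arctan2(s["eef_rot"][1],s["eef_rot"][0])%(2*np.pi),4),"F",s["contact_force"].round(2),"M",s["ft_torque"].round(3),s["finger_gap"].round(3),s["grasp_force"])
                                                                                                                                                                                              ^^^^^^^^^^^^^^^^^^^^^
AttributeError: 'float' object has no attribute 'round'
```

Emit:
apply_moves:
  steps: "0 0 -.05 0 -1;0 0 -.1 0 -1;0 0 -.08 0 -1;0 0 -.03 0 -1;0 0 0 0 -1"

```text
time_s: 8.0
eef_pos: [0.4849, 0.0101, 0.1108]
eef_rot: [-3.112, -0.43, 0.0]
contact_force: [1.9, 4.9, -11.4]
finger_gap: 0.156
grasp_force: 39.4
```

```bash
sed -i 's/s\["finger_gap"\].round(3)/round(s["finger_gap"],3)/' st.py; python3 st.py
```

```text
8.0 [0.4849 0.0101 0.1108] yaw 0.2747 F [  1.88   4.88 -11.43] M [ 0.945 -0.598  0.007] 0.156 39.424062967300415
```

Emit:
apply_moves:
  steps: "0 0 0 -.3 -1;0 0 0 -.5 -1;0 0 0 -.5 -1"

```text
time_s: 8.3
eef_pos: [0.485, 0.01, 0.1106]
eef_rot: [-3.084, -0.595, 0.0]
contact_force: [2.2, 4.0, -11.8]
finger_gap: 0.158
grasp_force: 39.4
```

```bash
python3 st.py
```

```text
8.3 [0.485  0.01   0.1106] yaw 0.3812 F [  2.21   4.   -11.77] M [ 1.005 -0.607 -0.016] 0.158 39.438568353652954
```

Emit:
apply_moves:
  steps: "0 0 0 -.6 -1;0 0 0 -.7 -1;0 0 0 -.7 -1;0 0 0 -.4 -1"

```text
time_s: 8.7
eef_pos: [0.4851, 0.0099, 0.1106]
eef_rot: [-3.013, -0.889, 0.0]
contact_force: [1.8, 3.7, -12.2]
finger_gap: 0.154
grasp_force: 39.4
```

```bash
python3 st.py
```

```text
8.7 [0.4851 0.0099 0.1106] yaw 0.5736 F [  1.82   3.74 -12.24] M [ 1.026 -0.719 -0.05 ] 0.154 39.44873750209808
```

Emit:
apply_moves:
  steps: "0 0 0 -.7 -1;0 0 0 -.8 -1;0 0 0 -.8 -1;0 0 0 -.8 -1;0 0 0 -.8 -1;0 0 0 -.6 -1;0 0 0 -.45 -1;0 0 0 0 -1"

```text
time_s: 9.5
eef_pos: [0.4853, 0.0097, 0.1107]
eef_rot: [2.78, 1.463, 0.0]
contact_force: [3.0, 4.5, -12.0]
finger_gap: 0.158
grasp_force: 39.4
```

```bash
python3 st.py
```

```text
9.5 [0.4853 0.0097 0.1107] yaw 0.9686 F [  3.03   4.51 -12.02] M [ 0.934 -0.751  0.021] 0.158 39.42080497741699
```

Emit:
apply_moves:
  steps: "0 0 .02 0 -1;0 0 .02 0 -1;0 0 0 0 -1"

```text
time_s: 9.8
eef_pos: [0.4853, 0.0098, 0.1086]
eef_rot: [2.781, 1.46, 0.0]
contact_force: [3.1, 4.1, -11.5]
finger_gap: 0.157
grasp_force: 39.6
```

Emit:
apply_moves:
  steps: "0 0 .01 0 -1;0 0 0 0 -1"

```text
time_s: 10.0
eef_pos: [0.4853, 0.0097, 0.1082]
eef_rot: [2.781, 1.46, 0.0]
contact_force: [3.1, 4.2, -11.2]
finger_gap: 0.161
grasp_force: 39.6
```

Emit:
apply_moves:
  steps: "0 0 .01 0 -1;0 0 0 0 -1"

```text
time_s: 10.2
eef_pos: [0.4853, 0.0097, 0.1079]
eef_rot: [2.782, 1.46, 0.001]
contact_force: [3.0, 3.6, -8.7]
finger_gap: 0.158
grasp_force: 40.1
```

Emit:
apply_moves:
  steps: "0 0 .01 0 -1;0 0 0 0 -1"

```text
time_s: 10.4
eef_pos: [0.4853, 0.0096, 0.1076]
eef_rot: [-2.782, -1.459, -0.001]
contact_force: [0.2, 3.5, -3.4]
finger_gap: 0.161
grasp_force: 40.9
```

```bash
python3 st.py
```

```text
10.4 [0.4853 0.0096 0.1076] yaw 0.9662 F [ 0.21  3.53 -3.44] M [ 0.994 -0.267  0.031] 0.161 40.92517018318176
```

Emit:
apply_moves:
  steps: "0 0 0 -.4 -1;0 0 0 -.4 -1;0 0 0 0 -1"

```text
time_s: 10.7
eef_pos: [0.4853, 0.0096, 0.1076]
eef_rot: [2.733, 1.55, 0.001]
contact_force: [0.4, 4.2, 0.4]
finger_gap: 0.158
grasp_force: 41.3
```

Emit:
apply_moves:
  steps: "0 0 0 -.4 -1;0 0 0 0 -1"

```text
time_s: 10.9
eef_pos: [0.4853, 0.0095, 0.1075]
eef_rot: [2.708, 1.593, 0.001]
contact_force: [0.3, 2.5, 2.2]
finger_gap: 0.156
grasp_force: 41.6
```

```bash
python3 st.py
```

```text
10.9 [0.4853 0.0095 0.1075] yaw 1.0637 F [0.3  2.53 2.23] M [ 0.877 -0.119  0.033] 0.156 41.59894645214081
```

Emit:
apply_moves:
  steps: "0 0 -.006 -.4 -1;0 0 0 0 -1"

```text
time_s: 11.1
eef_pos: [0.4854, 0.0096, 0.1077]
eef_rot: [2.681, 1.636, 0.001]
contact_force: [0.6, 1.6, 0.8]
finger_gap: 0.16
grasp_force: 41.2
```

Emit:
apply_moves:
  steps: "0 0 0 -.4 -1;0 0 0 0 -1"

```text
time_s: 11.3
eef_pos: [0.4853, 0.0095, 0.1076]
eef_rot: [2.655, 1.679, 0.0]
contact_force: [1.8, 2.6, -0.0]
finger_gap: 0.156
grasp_force: 41.2
```

Emit:
apply_moves:
  steps: "0 0 0 -.4 -1;0 0 0 0 -1"

```text
time_s: 11.5
eef_pos: [0.4854, 0.0096, 0.1076]
eef_rot: [2.628, 1.721, 0.001]
contact_force: [1.8, 2.1, -1.2]
finger_gap: 0.158
grasp_force: 41.1
```

Emit:
apply_moves:
  steps: "0 0 0 -.4 -1;0 0 0 0 -1"

```text
time_s: 11.7
eef_pos: [0.4854, 0.0096, 0.1076]
eef_rot: [2.6, 1.763, 0.001]
contact_force: [1.9, 1.2, 0.1]
finger_gap: 0.156
grasp_force: 41.1
```

Emit:
apply_moves:
  steps: "0 0 0 -.4 -1;0 0 0 0 -1"

```text
time_s: 11.9
eef_pos: [0.4854, 0.0096, 0.1076]
eef_rot: [2.571, 1.804, 0.001]
contact_force: [3.4, 1.2, -0.9]
finger_gap: 0.157
grasp_force: 41.1
```

Emit:
apply_moves:
  steps: "0 0 0 -.4 -1;0 0 0 0 -1"

```text
time_s: 12.1
eef_pos: [0.4854, 0.0096, 0.1077]
eef_rot: [2.542, 1.845, 0.001]
contact_force: [3.0, 1.6, -1.0]
finger_gap: 0.154
grasp_force: 41.0
```

Emit:
apply_moves:
  steps: "0 0 0 -.4 -1;0 0 0 0 -1"

```text
time_s: 12.3
eef_pos: [0.4854, 0.0096, 0.1077]
eef_rot: [2.512, 1.886, 0.001]
contact_force: [4.2, 1.2, -1.5]
finger_gap: 0.156
grasp_force: 41.0
```

Emit:
apply_moves:
  steps: "0 0 0 -.4 -1;0 0 0 0 -1"

```text
time_s: 12.5
eef_pos: [0.4854, 0.0096, 0.1077]
eef_rot: [2.482, 1.926, 0.001]
contact_force: [4.7, 1.1, -1.8]
finger_gap: 0.153
grasp_force: 41.0
```

Emit:
apply_moves:
  steps: "0 0 0 -.4 -1;0 0 0 0 -1"

```text
time_s: 12.7
eef_pos: [0.4854, 0.0096, 0.1077]
eef_rot: [2.451, 1.965, 0.001]
contact_force: [4.3, 0.8, -1.8]
finger_gap: 0.164
grasp_force: 41.0
```

Emit:
apply_moves:
  steps: "0 0 0 -.4 -1;0 0 0 0 -1"

```text
time_s: 12.9
eef_pos: [0.4855, 0.0096, 0.1077]
eef_rot: [2.419, 2.004, 0.001]
contact_force: [5.6, 1.4, -2.3]
finger_gap: 0.16
grasp_force: 41.0
```

```bash
python3 st.py
```

```text
12.9 [0.4855 0.0096 0.1077] yaw 1.3835 F [ 5.56  1.43 -2.27] M [ 0.396 -1.353  0.009] 0.16 40.999006032943726
```

Emit:
apply_moves:
  steps: "0 0 0 -.4 -1;0 0 0 0 -1"

```text
time_s: 13.1
eef_pos: [0.4855, 0.0096, 0.1077]
eef_rot: [2.387, 2.042, 0.001]
contact_force: [5.2, -0.1, -2.1]
finger_gap: 0.157
grasp_force: 41.0
```

Emit:
apply_moves:
  steps: "0 0 0 -.4 -1;0 0 0 0 -1"

```text
time_s: 13.3
eef_pos: [0.4856, 0.0096, 0.1077]
eef_rot: [2.354, 2.08, 0.001]
contact_force: [5.9, 1.6, -1.4]
finger_gap: 0.156
grasp_force: 40.9
```

```bash
python3 - <<'E'
from h import *
b=dict(np.load("w2.npz"));g=cv2.cvtColor(b["image"],6)
K=np.array([.4855,.0098])
for r in(.036,.040,.044):
    th=np.arange(.2,1.5,.05); P=np.c_[K[0]+r*np.cos(th+.275),K[1]+r*np.sin(th+.275),0*th+.082]
    uv=proj(b,P).astype(np.float32); v=cv2.remap(g,uv[:,0].reshape(1,-1),uv[:,1].reshape(1,-1),1)[0]
    print(r,dict(zip(th.round(2).tolist(),v.tolist())))
E
```

```text
0.036 {0.2: 77, 0.25: 93, 0.3: 93, 0.35: 93, 0.4: 92, 0.45: 93, 0.5: 92, 0.55: 92, 0.6: 73, 0.65: 72, 0.7: 108, 0.75: 115, 0.8: 136, 0.85: 136, 0.9: 127, 0.95: 120, 1.0: 134, 1.05: 142, 1.1: 125, 1.15: 109, 1.2: 93, 1.25: 80, 1.3: 90, 1.35: 83, 1.4: 68, 1.45: 86}
0.04 {0.2: 90, 0.25: 93, 0.3: 93, 0.35: 94, 0.4: 93, 0.45: 93, 0.5: 92, 0.55: 91, 0.6: 85, 0.65: 64, 0.7: 106, 0.75: 113, 0.8: 138, 0.85: 137, 0.9: 122, 0.95: 118, 1.0: 124, 1.05: 135, 1.1: 120, 1.15: 107, 1.2: 100, 1.25: 92, 1.3: 90, 1.35: 90, 1.4: 72, 1.45: 77}
0.044 {0.2: 93, 0.25: 93, 0.3: 94, 0.35: 92, 0.4: 92, 0.45: 93, 0.5: 94, 0.55: 91, 0.6: 89, 0.65: 61, 0.7: 105, 0.75: 108, 0.8: 129, 0.85: 129, 0.9: 132, 0.95: 118, 1.0: 125, 1.05: 128, 1.1: 115, 1.15: 110, 1.2: 97, 1.25: 91, 1.3: 91, 1.35: 92, 1.4: 79, 1.45: 66}
```

The view agrees with the feel so far: the notch looks centred near 1.3. I'll carry on in small steps.

Emit:
apply_moves:
  steps: "0 0 0 -.4 -1;0 0 0 0 -1"

```text
time_s: 13.5
eef_pos: [0.4855, 0.0096, 0.1076]
eef_rot: [2.32, 2.118, 0.001]
contact_force: [6.1, 0.2, -2.3]
finger_gap: 0.157
grasp_force: 40.8
```

Emit:
apply_moves:
  steps: "0 0 0 -.4 -1;0 0 0 0 -1"

```text
time_s: 13.7
eef_pos: [0.4856, 0.0097, 0.1076]
eef_rot: [2.285, 2.154, 0.001]
contact_force: [5.1, 1.5, -3.3]
finger_gap: 0.159
grasp_force: 40.7
```

Emit:
apply_moves:
  steps: "0 0 0 -.3 -1;0 0 0 0 -1"

```text
time_s: 13.9
eef_pos: [0.4856, 0.0097, 0.1075]
eef_rot: [2.26, 2.181, 0.001]
contact_force: [5.9, 0.9, -3.5]
finger_gap: 0.161
grasp_force: 40.5
```

```bash
python3 st.py
```

```text
13.9 [0.4856 0.0097 0.1075] yaw 1.5356 F [ 5.93  0.86 -3.46] M [ 0.439 -1.627  0.044] 0.161 40.47735035419464
```

Emit:
apply_moves:
  steps: "0 0 0 -.3 -1;0 0 0 0 -1"

```text
time_s: 14.1
eef_pos: [0.4856, 0.0097, 0.1073]
eef_rot: [2.233, 2.208, 0.001]
contact_force: [7.4, 1.5, -8.1]
finger_gap: 0.156
grasp_force: 40.2
```

```bash
python3 st.py
```

```text
14.1 [0.4856 0.0097 0.1073] yaw 1.5597 F [ 7.42  1.46 -8.13] M [ 0.422 -1.814 -0.066] 0.156 40.17534792423248
```

Emit:
apply_moves:
  steps: "0 0 0 -.3 -1;0 0 0 0 -1"

```text
time_s: 14.3
eef_pos: [0.4856, 0.0098, 0.1071]
eef_rot: [2.206, 2.235, 0.001]
contact_force: [8.2, 1.5, -11.5]
finger_gap: 0.161
grasp_force: 39.8
```

```bash
python3 st.py
```

```text
14.3 [0.4856 0.0098 0.1071] yaw 1.5839 F [  8.16   1.49 -11.49] M [ 0.409 -2.071  0.029] 0.161 39.799878001213074
```

Emit:
apply_moves:
  steps: "0 .01 0 -.2 -1;0 0 0 0 -1"

```text
time_s: 14.5
eef_pos: [0.4856, 0.0098, 0.1069]
eef_rot: [2.189, 2.253, -0.001]
contact_force: [7.4, 2.3, -10.8]
finger_gap: 0.155
grasp_force: 39.8
```

```bash
python3 st.py
```

```text
14.5 [0.4856 0.0098 0.1069] yaw 1.5997 F [  7.39   2.31 -10.81] M [ 0.4   -1.824  0.032] 0.155 39.79118227958679
```

Emit:
apply_moves:
  steps: "0 0 .02 0 -1;0 0 0 0 -1"

```text
time_s: 14.7
eef_pos: [0.4856, 0.0098, 0.1058]
eef_rot: [2.189, 2.253, -0.001]
contact_force: [7.0, 1.9, -11.6]
finger_gap: 0.16
grasp_force: 39.8
```

```bash
python3 st.py
```

```text
14.7 [0.4856 0.0098 0.1058] yaw 1.5993 F [  6.99   1.87 -11.57] M [ 0.359 -1.879  0.06 ] 0.16 39.7729629278183
```

Emit:
apply_moves:
  steps: "0 0 .03 0 -1;0 0 .03 0 -1;0 0 0 0 -1"

```text
time_s: 15.0
eef_pos: [0.4856, 0.0098, 0.1028]
eef_rot: [2.189, 2.253, -0.001]
contact_force: [7.6, 1.3, -9.8]
finger_gap: 0.159
grasp_force: 39.9
```

```bash
python3 st.py
```

```text
15.0 [0.4856 0.0098 0.1028] yaw 1.5993 F [ 7.58  1.35 -9.75] M [ 0.343 -1.829  0.078] 0.159 39.85978960990906
```

Emit:
apply_moves:
  steps: "0 0 .03 0 -1;0 0 .03 0 -1;0 0 0 0 -1"

```text
time_s: 15.3
eef_pos: [0.4856, 0.0097, 0.0999]
eef_rot: [2.189, 2.253, -0.001]
contact_force: [7.7, 1.8, -9.9]
finger_gap: 0.157
grasp_force: 40.0
```

```bash
python3 st.py
```

```text
15.3 [0.4856 0.0097 0.0999] yaw 1.5992 F [ 7.7   1.75 -9.93] M [ 0.386 -1.741 -0.005] 0.157 39.97127830982208
```

Emit:
apply_moves:
  steps: "0 0 .02 0 -1;0 0 .01 0 -1;0 0 0 0 -1"

```text
time_s: 15.6
eef_pos: [0.4857, 0.0098, 0.0985]
eef_rot: [2.189, 2.253, -0.001]
contact_force: [7.4, 0.7, -9.6]
finger_gap: 0.155
grasp_force: 40.1
```

```bash
python3 st.py
```

```text
15.6 [0.4857 0.0098 0.0985] yaw 1.5993 F [ 7.35  0.7  -9.56] M [ 0.371 -1.724 -0.002] 0.155 40.1094514131546
```

Emit:
apply_moves:
  steps: "0 0 0 0 0;0 0 0 0 .3;0 0 0 0 .6;0 0 0 0 .6;0 0 0 0 .6;0 0 -.1 0 .6;0 0 -.3 0 .6;0 0 -.5 0 .6;0 0 -.5 0 .6;0 0 -.4 0 .6;0 0 -.2 0 .6;0 0 0 0 .6"

```text
time_s: 16.8
eef_pos: [0.4863, 0.0098, 0.2003]
eef_rot: [2.19, 2.251, 0.004]
contact_force: [-0.7, 0.4, -0.4]
finger_gap: 0.803
grasp_force: 0.0
```

```bash
python3 st.py; python3 - <<'E'
from bench import bot
from fit import *
c=bot.read_camera("wrist"); np.savez("w3.npz",**c); cv2.imwrite("pics/w3.png",c["image"])
S=bot.read_camera("scene")
for t in(35,45):
  for z in(.114,.124): print(z,fit([(c,t)],[.4855,.0098,z,1.59],(0,1,3)),fit([(S,t)],[.4855,.0098,z,1.59],(0,1,3)))
  print(fit([(c,t),(S,t)],[.4855,.0098,.114,1.59]))
E
```

```text
16.8 [0.4863 0.0098 0.2003] yaw 1.5983 F [-0.69  0.43 -0.39] M [-0.022  0.052  0.043] 0.803 0.0
0.114 (array([0.4851, 0.0109, 0.114 , 1.5995]), np.float64(0.111)) (array([0.4845, 0.0127, 0.114 , 1.5929]), np.float64(0.403))
0.124 (array([0.4848, 0.0158, 0.124 , 1.5975]), np.float64(0.181)) (array([0.4896, 0.0176, 0.124 , 1.5098]), np.float64(0.406))
(array([0.4849, 0.0119, 0.1136, 1.5941]), np.float64(0.526))
0.114 (array([0.4847, 0.0109, 0.114 , 1.5989]), np.float64(0.148)) (array([0.4844, 0.0126, 0.114 , 1.5759]), np.float64(0.135))
0.124 (array([0.4843, 0.0158, 0.124 , 1.5942]), np.float64(0.174)) (array([0.4897, 0.0173, 0.124 , 1.5506]), np.float64(0.178))
(array([0.4845, 0.0117, 0.114 , 1.5896]), np.float64(0.291))
```

View pics/w3.png

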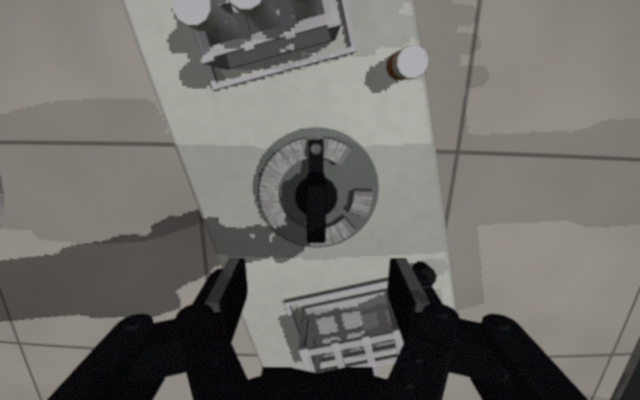

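The knob now points at the full rack (nose at (316,150), vial at (407,62), rack at the top of the picture). The silhouette fit puts the grip at z = 0.114 and yaw 1.59, so the knob is fully down in the left detent. The gripper is clear of it.

```bash
python3 -c "
from bench import bot
print(bot.sign_off())"
```

```text
the job is handed in; nothing more can be done
None
```

The selector knob is set to the full rack's bay (the left one): it has dropped fully home in that detent, at about +1.32 rad, and the job was handed in at about 17 s with the gripper clear.

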